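# Press an oriented drill core home on a sprung ultrasonic transducer

### The job

Roll the loose brown drill core on the black mat, without lifting it, until its white orientation line is on top; then lay it in the two-rod cradle of the ultrasonic stand with the line still on top. Push it gently along the rods, either end first, against the sprung transducer tip until its end face rests on the three stop buttons, and finish while still holding it firmly home there for the reading: do not let go. Leave the jar, the tape roll and the dish alone.

Things in the scene. Friction and masses are not known exactly. Their poses are not given: they have to be found in the camera images.
- core: loose brown drill core: cylinder, 36 mm diameter, 110 mm long, about 0.3 kg, lying on the mat, axis level in any direction; ends flat and alike. Origin at its middle on its axis; x along the cylinder. A white line 6 mm wide runs its whole length on its +z side: on top when z points up; at the start about 1 rad off to one side. It rolls on the mat without slipping and stays where left
- mat: fixed black rubber mat, 300 x 340 mm, 3 mm thick, flat on the bench; origin at the centre of its underside. Fingertips pressed lightly on the core's top and drawn sideways roll it on the mat: it turns by travel / 36 mm rad and moves half the travel
- stand: fixed ultrasonic core stand. Origin at bench level under the cradle's axis; x level, from the cradle's open end to the transducer; y across; z up. Base plate 100 mm wide, 12 mm thick, x -115 to 160 mm. Grey upright block x 77 to 115 mm, 84 mm wide, 94 mm high; low end block at x -96 mm, 40 mm high
- cradle (a point): in the stand at x = -12 mm, on the axis of a core lying in the cradle, 60 mm above the bench; axes as the stand's. Lay the core's middle here: its end is then 15 mm short of the tip. The cradle is two 12 mm steel rods along x at y = +-12 mm, centres 39.2 mm and tops 45 mm above the bench; beside and above the core it is open
- seat (a point): on the same axis, where the core's end face lies when home on the stop buttons (stand x = 70 mm, 60 mm above the bench); the core's middle is then 55 mm before it. Axes as the stand's
- stop_buttons: three fixed domed steel stop buttons, 10 mm diameter, on a 24 mm circle round the transducer on the face of the upright block, their tops in the plane of the seat: the hard stop for the core's end face. Origin on the axis, 5 mm behind the seat
- transducer_tip (a point): front of the sprung transducer's domed brass tip (12 mm diameter, red stem behind), on the axis; it stands 12 mm proud of the stop buttons when free
- transducer (a joint): how far the transducer is pushed in, m: 0 free, 0.012 when the core's end is on the stop buttons. Spring force along the axis 3 N at first, 9 N at 0.012 (500 N/m); it pushes the core back out when let go. Rubbing on the rods adds 2 to 6 N, so a steady push of some 20 N sets the core firmly on the stop; beyond 60 N on the buttons is ramming
- jar: loose small glass sample jar with white lid, 56 mm diameter, 75 mm high, beyond the work: leave alone. Origin at the centre of its underside
- tape: loose roll of purple tape lying flat, 90 mm outside diameter, 22 mm high: leave alone. Origin at the centre of its underside
- dish: loose clear round dish with a green band, 110 mm diameter, 45 mm high: leave alone. Origin at the centre of its underside
There are look-alikes about, which are no part of the job. Of the things like the core, leave any that is purple or yellow; of the rest the larger one is meant.

How it is judged:
By the outcome, as a careful person would: the job done as asked, in the order asked, and still so for the second after the job is handed in, while the arm keeps its last pose, push and grip.
It also fails if it takes over 58 s, if anything falls off the work surface, if the arm or the gripper's body presses on something with over 40 N, if the wrist force passes 120 N, or if a joint passes its speed limit or range.

### The arm

A 6-joint arm with a two-finger parallel gripper is mounted at the origin on the work surface. World frame = base frame: x ahead of the robot, y to its left, z up, the work surface at z = 0. Lengths are in m, angles in degrees, forces in N, time in s.
With the tool pointing down it reaches from about 0.4 to 0.825 m from the base axis. Payload 7 kg.
Tool frame: the origin (TCP) lies at the very end of the fingers, on their centre line; the grasp point (between the pads) lies 19 mm behind it (r.grip_depth is the distance from the TCP to the grasp point, in m); z points along the fingers, y is the line along which they close (so a half turn about z gives the same grasp; the last joint's range is limited). The gripper opens to 88 mm and grips with 3 to 60 N. Pads are 19 mm wide; open, the fingers measure 130 mm over their backs; the gripper's body (78 mm by 193 mm) begins 47 mm behind the grasp point.
Start: joints at [89.788, 20.546, 0.682, 0, -70.136, -16.507], TCP at [0.194, 0.646, 0.227] pointing down, gripper open.
Joint ranges: [-176.03, 176.03], [-82.01, 121.73], [-58.28, 71.71], [-173.87, 95.51], [-174.79, -0.11], [-173.66, 173.66]. Speed limits (degrees/s): [136.94, 136.94, 172.46, 180, 180, 180].

### API

Orientations are given as [roll, pitch, yaw] about the fixed x, y, z axes, in that order (R = Rz(yaw) Ry(pitch) Rx(roll)).
In Python, from plant import r gives the robot as it stands.
- The arm moves only by the tool play_rows, never from a script. Its argument "rows" is a list that holds one entry, the list of rows, each a list of 5 numbers: the closure, from 0 (fully open) to 1 (shut), then the shift along the tool's x, y, z each as a share of 0.5 m, from -1 to 1, then the turn about the tool's z as a share of 1.5 rad, from -1 to 1. A call has exactly 8 rows; each row is the pose to reach, as a shift and turn from the pose commanded when the call began, along the tool's axes at that moment; what a row does not reach only later rows make up. A row lasts 1/12 s, in which the tool goes at most 41.7 mm and 7.16 degrees, less where a joint would pass 70% of its speed; a pose out of reach is approached as far as the arm can. A call with a number of a shift or a turn outside -1 to 1 is refused whole. A call with a gripper value outside its range is refused whole. The fingers move at their own pace and stop on an object; "squeeze" is the grip in N (left out, the last holds). Time passes only in rows, so rows that repeat a pose let the fingers close, or fill a call up. It gives the time, the measured TCP pose, the force, the opening and the grip force at its end, in the units of the state.
- r.get_state(): the state, without advancing time (a new reading comes with each control period).
- r.capture(name): name is "scene" or "top" or "wrist"; returns the picture (420x560x3 uint8, red, green, blue); there is no depth.
- r.camera_info(name): a dict with "fovy" (degrees; the focal length in pixels is half the picture's height over the tangent of half this angle, whatever the lens; pixels are square), "cx", "cy" (the principal point, pixels), "k1" (the pictures are not rectified: a ray, as slopes to the right and down, at radius r is drawn at 1 + k1 r^2 times it, then the intrinsics apply), "pose" (4x4, takes a point from camera to world coordinates). Camera axes: x right, y down, z forward; pixel columns grow to the right and rows downward; lengths in m; the calibration is good to about 2 mm. A picture is of the moment at which its call begins: read the wrist's pose just before it. camera_info takes no time and is no camera call; for the wrist camera it gives the pose at the moment of the call.
- r.close_job(): hands the job in; it is judged then, once.
The state is a dict: "time_s": time; "joints": joint angles; "qd": joint speeds; "joint_torque": joint torques, N m; "tcp_pos": TCP position; "eef_rot": TCP orientation; "contact_force": force on the tool from outside, world axes, zero at the start; "moment": the same for the moment, N m; "gripper_width": finger opening in m; "gripper_force": force on a finger pad.
Only numpy, scipy, OpenCV 4.12 (cv2) and the standard library are available. Lean on these libraries where they do the work, as an engineer would, in place of code of your own. Each camera call takes 0.05 s, during which the arm holds its last target. There are 200 camera calls.

## Working session

There is one attempt and no reset: what is moved stays moved. The work goes in short steps, Python scripts to look and compute and a tool call to move; the robot and the scene stay as the last step left them, time stands still between calls to the robot, and variables do not carry over. Pictures are saved under pics/ and viewed, at most 10 in all, crops included, and the job is handed in when it is done.

Besides the shell and the picture viewer there is one more tool, called after "Request:" as name(argument=value, ...), one argument or row to a line, values as JSON. play_rows: Moves the arm, as the interface text tells. Its arguments: {"type":"object","properties":{"rows":{"type":"array","items":{"type":"array","items":{"type":"array","items":{"type":"number"}}}},"squeeze":{"type":"number"}},"required":["rows"]}

```bash
mkdir -p pics; ls
cat > h.py <<'E'
import numpy as np, cv2
from plant import r
def K(i):
    f=210/np.tan(np.radians(i['fovy'])/2); return f
def unproj(i,u,v,z):
    f=K(i); d=np.array([(u-i['cx'])/f,(v-i['cy'])/f]); 
    s=d.copy()
    for _ in range(30): s=d/(1+i['k1']*(s@s))
    P=np.array(i['pose']); ray=P[:3,:3]@np.array([s[0],s[1],1]); o=P[:3,3]
    return o+ray*(z-o[2])/ray[2]
def proj(i,p):
    P=np.array(i['pose']); c=P[:3,:3].T@(np.array(p)-P[:3,3]); s=c[:2]/c[2]; s=s*(1+i['k1']*(s@s)); f=K(i)
    return np.array([s[0]*f+i['cx'],s[1]*f+i['cy']])
def snap(name,fn,crop=None,scale=1):
    im=r.capture(name); np.save('pics/'+fn+'.npy',im)
    c=im if crop is None else im[crop[1]:crop[3],crop[0]:crop[2]]
    cv2.imwrite('pics/'+fn+'.png',cv2.resize(c[:,:,::-1],None,fx=scale,fy=scale,interpolation=cv2.INTER_CUBIC)); return im
E
python3 - <<'E'
from h import *
print(r.get_state())
for n in ['scene','top','wrist']:
    print(n,r.camera_info(n))
snap('top','top1',scale=1.4); snap('scene','scene1',scale=1.4)
E
```

```text
pics
{'time_s': 0.0, 'joints': array([ 8.97889526e+01,  2.05916488e+01,  6.33505870e-01, -2.08016221e-02,
       -7.01363428e+01, -1.65082991e+01]), 'qd': array([-0.14232335,  0.09816148,  0.00718103, -0.0636021 , -0.10075345,
        0.05198171]), 'joint_torque': array([-1.18912860e-03, -5.82718134e+01,  2.93078935e+01,  6.99760392e+00,
        6.88961009e-03, -1.47287392e-04]), 'tcp_pos': array([0.19405168, 0.64598549, 0.2256161 ]), 'eef_rot': array([ 1.79903852e+02, -8.10250049e-03, -1.67264238e+01]), 'contact_force': array([-0.06306425,  0.182625  ,  0.22675039]), 'moment': array([-0.0120974 , -0.05553291,  0.01423461]), 'gripper_force': 0.0, 'gripper_width': 0.08763610516484911}
scene {'fovy': 51.25314582762182, 'cx': 283.58824279945907, 'cy': 212.27904364956018, 'k1': -0.08783171872399054, 'pose': array([[-0.01243408,  0.84518716, -0.5343258 ,  1.23222483],
       [ 0.99991928,  0.01190702, -0.0044344 , -0.15318843],
       [ 0.00261433, -0.5343378 , -0.84526698,  1.21175786],
       [ 0.        ,  0.        ,  0.        ,  1.        ]])}
top {'fovy': 42.95030221623917, 'cx': 284.4564058013064, 'cy': 196.64571156641284, 'k1': -0.03549812677904502, 'pose': array([[-0.01304247, -0.98471126,  0.1737056 ,  0.27616207],
       [-0.99972555,  0.00946075, -0.0214316 , -0.15022474],
       [ 0.01946055, -0.17393745, -0.9845644 ,  1.43094329],
       [ 0.        ,  0.        ,  0.        ,  1.        ]])}
wrist {'fovy': 66.15171428523796, 'cx': 282.8320083121396, 'cy': 214.66686127494253, 'k1': -0.07783989731074813, 'pose': array([[-2.86862307e-01, -9.27233909e-01, -2.40722446e-01,
         2.58644557e-01],
       [-9.57971404e-01,  2.77893217e-01,  7.11768811e-02,
         6.26214129e-01],
       [ 8.97517166e-04,  2.51023184e-01, -9.67980659e-01,
         3.83404288e-01],
       [ 0.00000000e+00,  0.00000000e+00,  0.00000000e+00,
         1.00000000e+00]])}
```

View pics/top1.png

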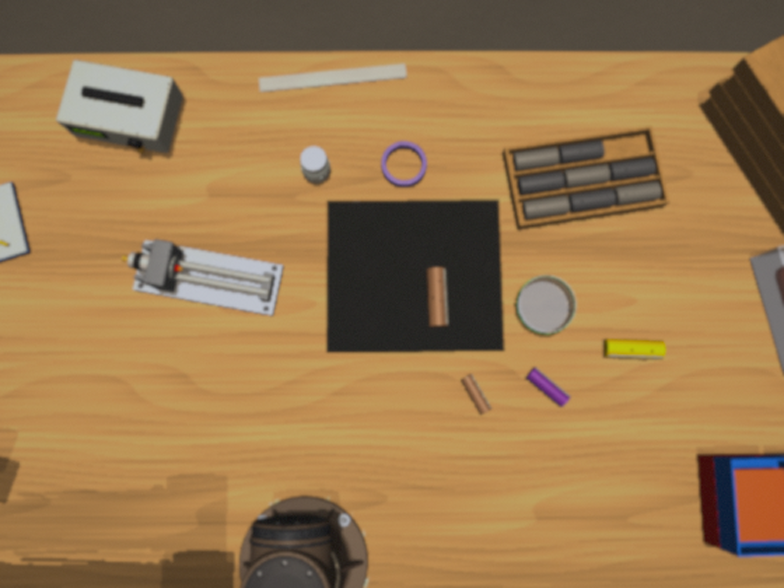

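View pics/scene1.png

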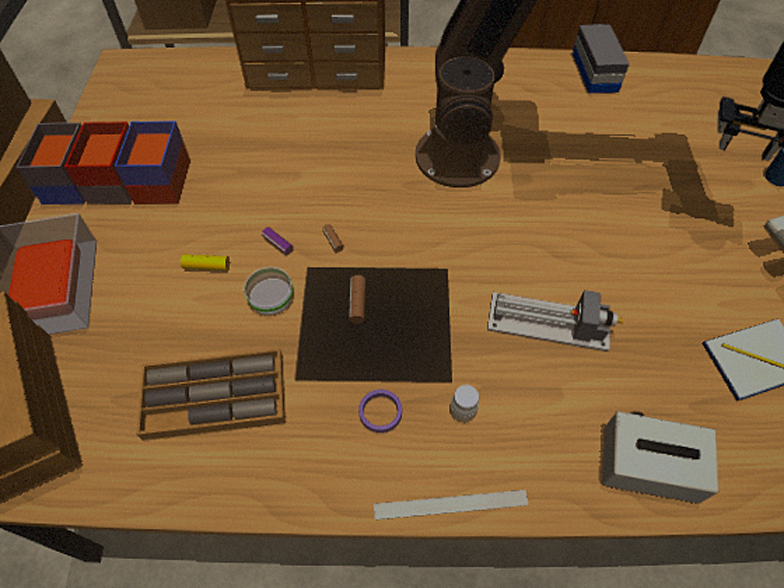

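The top view (pixels as displayed) shows four core-like things:
- brown core on the mat, (438,296)
- small brown one, (476,394)
- purple one, (548,387)
- yellow one, (635,348)

The core on the mat fits, because it is the larger brown one. Its white line shows at its right edge (world -y). The stand is at (205,277), with its transducer end at the left (+y). I'll confirm with one enlarged crop.

Run:
```python
from h import *
im=np.load('pics/top1.npy')[:,:,::-1]
a=cv2.resize(im[180:300,285:385],None,fx=4,fy=4,interpolation=cv2.INTER_CUBIC)   # u=285+X/4, v=180+Y/4
b=cv2.resize(im[160:235,85:210],None,fx=3.2,fy=3.2,interpolation=cv2.INTER_CUBIC) # 400x240
o=np.zeros((480,800,3),np.uint8); o[:,:400]=a; o[:240,400:]=b[:240,:400]
cv2.imwrite('pics/c1.png',o)
i=r.camera_info('top')
for n,u,v,z in [('core',438,296,.02),('standL',205,277,.012),('blk',160,265,.09)]:
    print(n,unproj(i,u/1.4,v/1.4,z))
for n,u,v in [('mTL',328,201),('mTR',500,201),('mBR',504,350),('mBL',328,351)]: print(n,unproj(i,u/1.4,v/1.4,.003))
```

```text
core [ 0.4842141  -0.25638969  0.02      ]
standL [0.52676366 0.19048564 0.012     ]
blk [0.53597816 0.25449163 0.09      ]
mTL [ 0.67828583 -0.04464532  0.003     ]
mTR [ 0.67575975 -0.38507138  0.003     ]
mBR [ 0.38095288 -0.38190437  0.003     ]
mBL [ 0.38300231 -0.04561474  0.003     ]
```

View pics/c1.png

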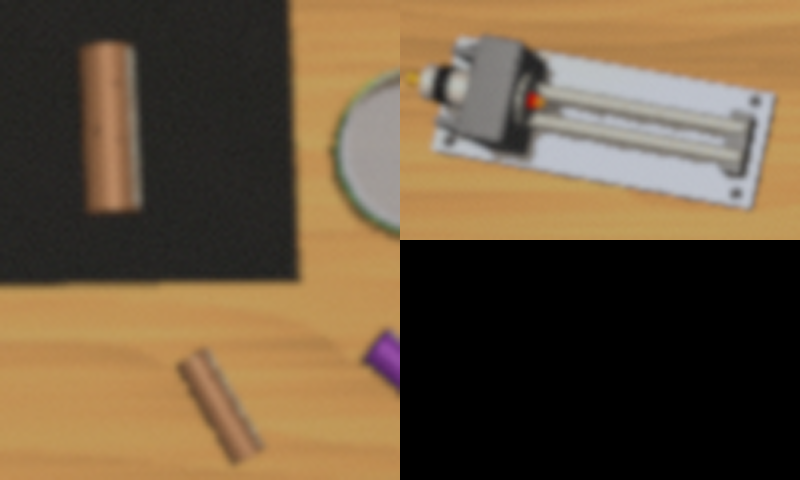

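The crop confirms it: the large brown core lies on the mat, with its white line on the right (-y) flank. Next I'll work out rough poses for the core and the stand.

```bash
cat >> h.py <<'E'
def rows_to(p,yaw,st=None):
    st=st or r.get_state(); y=np.radians(st['eef_rot'][2]); d=np.array(p)-st['tcp_pos']
    tx=np.array([np.cos(y),np.sin(y),0]); ty=np.array([np.sin(y),-np.cos(y),0])
    dy=(yaw-st['eef_rot'][2]+180)%360-180
    return np.round([d@tx/.5,d@ty/.5,-d[2]/.5,-np.radians(dy)/1.5],4)
E
python3 - <<'E'
from h import *
i=r.camera_info('top')
g=lambda X,Y,z:unproj(i,85+(X-400)/3.2,160+Y/3.2,z)
for n,a in [('TR',(776,94,.012)),('BR',(752,209,.012)),('BL',(432,152,.012)),('TL',(458,38,.012)),('rod1e',(742,123,.045)),('rod2e',(735,158,.045)),('rod1',(545,91,.045)),('rod2',(535,121,.045))]: print(n,g(*a).round(4))
c=lambda X,Y,z:unproj(i,285+X/4,180+Y/4,z)
for n,a in [('TL',(80,45,.021)),('TR',(134,45,.021)),('BL',(88,212,.021)),('BR',(142,210,.021))]: print(n,c(*a).round(4))
print(rows_to([.48,.15,.26],-10))
E
```

```text
TR [0.5486 0.04   0.012 ]
BR [0.4511 0.0587 0.012 ]
BL [0.5018 0.3278 0.012 ]
TL [0.5995 0.3104 0.012 ]
rod1e [0.5182 0.0631 0.045 ]
rod2e [0.4892 0.0684 0.045 ]
rod1 [0.5466 0.2259 0.045 ]
rod2 [0.5215 0.2332 0.045 ]
TL [ 0.5391 -0.2364  0.021 ]
TR [ 0.5388 -0.2727  0.021 ]
BL [ 0.4264 -0.2395  0.021 ]
BR [ 0.4273 -0.2754  0.021 ]
[ 0.8332  0.7855 -0.0686 -0.0783]
```

Request:
play_rows(
  rows=[
    [[0,0.83,0.785,-0.07,-0.08],[0,0.83,0.785,-0.07,-0.08],[0,0.83,0.785,-0.07,-0.08],[0,0.83,0.785,-0.07,-0.08],[0,0.83,0.785,-0.07,-0.08],[0,0.83,0.785,-0.07,-0.08],[0,0.83,0.785,-0.07,-0.08],[0,0.83,0.785,-0.07,-0.08]],
  ],
)

```text
time_s: 0.77
tcp_pos: [0.3603, 0.3559, 0.247]
eef_rot: [180.0, 0.0, -9.8]
contact_force: [1.3, -0.2, -0.3]
gripper_width: 0.0874
gripper_force: 0.0
```

Run:
```python
from h import *
st=r.get_state(); print(st['tcp_pos'],st['eef_rot'],st['time_s'])
print(rows_to([.48,.15,.26],-10))
```

```text
[0.36029133 0.35588578 0.24697177] [ 1.79996661e+02  7.80710952e-03 -9.82012507e+00] 0.7667
[ 0.3061  0.3649 -0.0261  0.0021]
```

Request:
play_rows(
  rows=[
    [[0,0.306,0.365,-0.026,0],[0,0.306,0.365,-0.026,0],[0,0.306,0.365,-0.026,0],[0,0.306,0.365,-0.026,0],[0,0.306,0.365,-0.026,0],[0,0.306,0.365,-0.026,0],[0,0.306,0.365,-0.026,0],[0,0.306,0.365,-0.026,0]],
  ],
)

```text
time_s: 1.43
tcp_pos: [0.4799, 0.1504, 0.2596]
eef_rot: [180.0, 0.0, -10.1]
contact_force: [-0.1, 0.4, -0.3]
gripper_width: 0.0875
gripper_force: 0.0
```

Run:
```python
from h import *
st=r.get_state(); print(st['tcp_pos'],st['eef_rot'],st['time_s'])
i=r.camera_info('wrist'); np.save('pics/w1i.npy',i,allow_pickle=True)
snap('wrist','w1',scale=1.4)
print(rows_to([.47,-.256,.18],1.5))
```

```text
[0.4798505  0.15036519 0.25964884] [ 1.79980655e+02  2.96466853e-02 -1.00509924e+01] 1.4333
[ 0.1223  0.8057  0.1592 -0.1333]
```

View pics/w1.png

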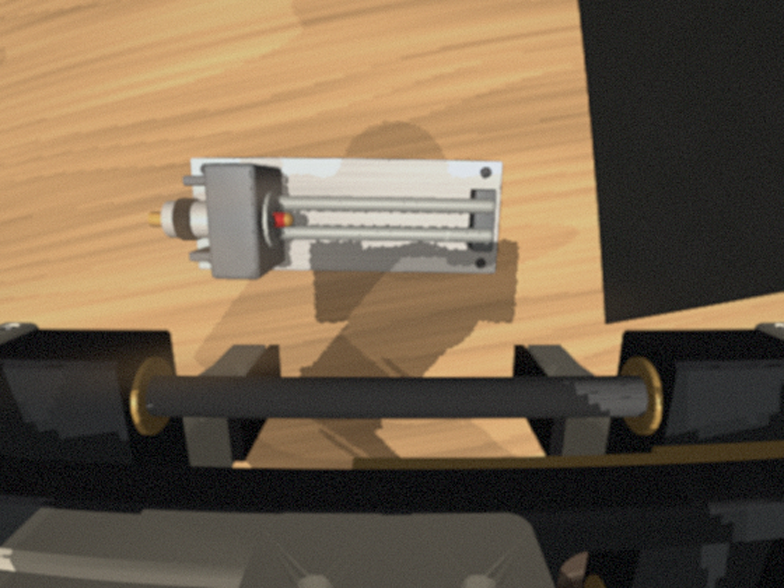

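The wrist view shows the stand. Rod ends are at (490,203) and (490,235), rod starts at (290,203) and (290,232), and plate corners at (192,158), (502,162) and (495,273). I'll refine the stand from these while heading to the core.

Run:
```python
from h import *
i=np.load('pics/w1i.npy',allow_pickle=True).item()
for n,u,v,z in [('TL',192,158,.012),('TR',502,162,.012),('BR',495,273,.012),('r1n',490,203,.045),('r2n',490,235,.045),('r1f',295,203,.045),('r2f',295,232,.045),('tip',289,219,.06)]:
    print(n,unproj(i,u/1.4,v/1.4,z).round(4))
st=r.get_state()
print(rows_to([.44,-.15,.22],0),rows_to([.43,-.256,.2],1.5))
```

```text
TL [0.6009 0.3103 0.012 ]
TR [0.549  0.0441 0.012 ]
BR [0.4525 0.0625 0.012 ]
r1n [0.5184 0.0655 0.045 ]
r2n [0.4926 0.0688 0.045 ]
r1f [0.5459 0.2216 0.045 ]
r2f [0.5229 0.2268 0.045 ]
tip [0.5347 0.2256 0.06  ]
[ 0.0265  0.6073  0.0792 -0.1159] [ 0.0435  0.8195  0.1192 -0.1333]
```

Request:
play_rows(
  rows=[
    [[0,0.04,0.815,0.12,-0.13],[0,0.04,0.815,0.12,-0.13],[0,0.04,0.815,0.12,-0.13],[0,0.04,0.815,0.12,-0.13],[0,0.04,0.815,0.12,-0.13],[0,0.04,0.815,0.12,-0.13],[0,0.04,0.815,0.12,-0.13],[0,0.04,0.815,0.12,-0.13]],
  ],
)

```text
time_s: 2.15
tcp_pos: [0.4389, -0.1747, 0.2116]
eef_rot: [-180.0, -0.0, 1.5]
contact_force: [1.3, 0.1, -0.7]
gripper_width: 0.0881
gripper_force: 0.0
```

Request:
play_rows(
  rows=[
    [[0,0,0.17,0,0],[0,0,0.17,0,0],[0,0,0.17,0,0],[0,0,0.17,0,0],[0,0,0.17,0,0],[0,0,0.17,0,0],[0,0,0.17,0,0],[0,0,0.17,0,0]],
  ],
)

```text
time_s: 2.82
tcp_pos: [0.4416, -0.2578, 0.2119]
eef_rot: [180.0, -0.0, 1.5]
contact_force: [-0.2, 0.4, 0.1]
gripper_width: 0.0873
gripper_force: 0.0
```

Run:
```python
from h import *
st=r.get_state(); print(st['tcp_pos'],st['eef_rot'],st['time_s'])
i=r.camera_info('wrist'); np.save('pics/w2i.npy',i,allow_pickle=True)
snap('wrist','w2',scale=1.4)
```

```text
[ 0.44163974 -0.2577809   0.21187391] [ 1.79999831e+02 -2.97990262e-02  1.46972745e+00] 2.8167
```

View pics/w2.png

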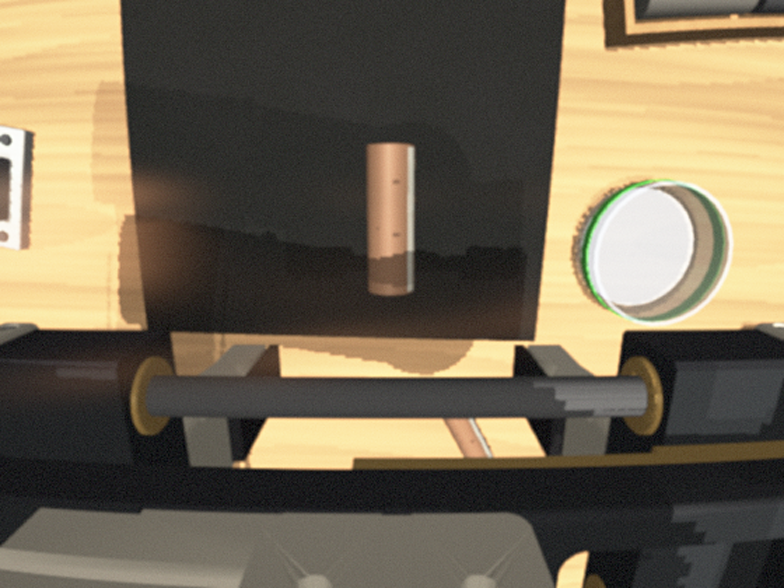

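The core is centred near (390,220), at columns 367–414, with the white line at columns about 407–414 on its right flank. I'll measure the line angle from a column profile.

```bash
cat >> h.py <<'E'
def edges(fn,rows,c0,c1):
    im=np.load('pics/'+fn+'.npy').astype(int)
    for v in rows:
        p=im[v-4:v+5,c0:c1].mean(0); print(v,' '.join(f"{c0+k}:{int(a[0])}/{int(a[2])}" for k,a in enumerate(p)))
def look(fn,p,ax,th):  # predicted columns: silhouette and line edges at middle
    i=np.load('pics/'+fn+'i.npy',allow_pickle=True).item(); ax=np.radians(ax)
    n=np.array([np.sin(ax),-np.cos(ax),0]); out={}
    a=np.radians(np.arange(-180,180,1.)); pts=np.array([proj(i,np.array(p)+.018*(np.sin(t)*n+[0,0,np.cos(t)])) for t in a])
    c=[proj(i,np.array(p)+.018*(np.sin(t)*n+[0,0,np.cos(t)]))[0] for t in np.radians([th-9.5,th+9.5])]
    return pts[:,0].min(),pts[:,0].max(),c
E
python3 - <<'E'
from h import *
edges('w2',[120,145,170],256,302)
i=np.load('pics/w2i.npy',allow_pickle=True).item()
print(unproj(i,279,144/1.4,.021),unproj(i,279,294/1.4,.021))
for y in(-.256,-.258): print([ [np.round(x,1) for x in look('w2',[.484,y,.021],1.5,t)] for t in (45,55,65)])
E
```

```text
120 256:46/44 257:46/43 258:47/42 259:46/43 260:49/43 261:70/48 262:100/60 263:123/69 264:142/80 265:153/87 266:158/90 267:166/93 268:172/98 269:179/101 270:186/105 271:194/111 272:202/119 273:211/125 274:218/131 275:224/140 276:228/143 277:231/149 278:230/146 279:227/142 280:223/136 281:218/130 282:213/126 283:205/118 284:200/115 285:194/110 286:189/107 287:183/103 288:178/101 289:174/99 290:177/111 291:195/147 292:205/173 293:203/181 294:189/169 295:145/126 296:89/73 297:55/46 298:45/41 299:45/42 300:44/41 301:46/43
145 256:54/46 257:54/45 258:55/45 259:53/45 260:51/43 261:67/50 262:96/59 263:122/71 264:139/79 265:149/85 266:157/89 267:164/94 268:170/97 269:176/100 270:182/103 271:190/110 272:197/116 273:207/123 274:215/128 275:221/135 276:224/139 277:226/142 278:224/139 279:221/136 280:218/130 281:210/124 282:205/120 283:199/114 284:193/111 285:188/107 286:184/106 287:177/100 288:173/97 289:167/94 290:178/119 291:204/164 292:210/180 293:203/181 294:188/166 295:146/125 296:86/70 297:54/44 298:49/41 299:53/46 300:49/42 301:54/47
170 256:49/43 257:48/44 258:49/44 259:46/42 260:46/42 
[... 223 characters left out ...]
10/124 281:197/116 282:190/110 283:185/107 284:182/104 285:182/104 286:180/101 287:178/102 288:172/97 289:166/93 290:175/116 291:197/157 292:208/179 293:204/180 294:180/158 295:129/109 296:71/61 297:45/40 298:44/42 299:44/41 300:44/42 301:43/40
[ 0.53805895 -0.25174534  0.021     ] [ 0.4240157  -0.25448257  0.021     ]
[[np.float64(264.9), np.float64(298.6), array([291.9, 295.8])], [np.float64(264.9), np.float64(298.6), array([294.2, 297.3])], [np.float64(264.9), np.float64(298.6), array([296. , 298.2])]]
[[np.float64(266.8), np.float64(300.5), array([293.9, 297.8])], [np.float64(266.8), np.float64(300.5), array([296.1, 299.2])], [np.float64(266.8), np.float64(300.5), array([297.9, 300.1])]]
```

Request:
play_rows(
  rows=[
    [[1,0.08,0.0115,0.3,0],[1,0.08,0.0115,0.3,0],[1,0.08,0.0115,0.3,0],[1,0.08,0.0115,0.3,0],[1,0.08,0.0115,0.3,0],[1,0.08,0.0115,0.3,0],[1,0.08,0.0115,0.3,0],[1,0.08,0.0115,0.3,0]],
  ],
  squeeze=10,
)

```text
time_s: 3.53
tcp_pos: [0.4826, -0.2641, 0.064]
eef_rot: [179.9, -0.2, 1.4]
contact_force: [-0.5, -0.5, -0.6]
gripper_width: 0.0397
gripper_force: 0.0
```

Request:
play_rows(
  rows=[
    [[1,0,0,0.02,0],[1,0,0,0.03,0],[1,0,0,0.036,0],[1,0,0,0.04,0],[1,0,0,0.042,0],[1,0,0,0.042,0],[1,0,0,0.042,0],[1,0,0,0.042,0]],
  ],
)

```text
time_s: 4.2
tcp_pos: [0.4815, -0.264, 0.0407]
eef_rot: [180.0, -0.0, 1.3]
contact_force: [0.7, 0.1, 0.9]
gripper_width: 0.0007
gripper_force: 0.0
```

Next I'll press lightly in steps of about 1 mm.

Request:
play_rows(
  rows=[
    [[1,0,0,0.002,0],[1,0,0,0.002,0],[1,0,0,0.003,0],[1,0,0,0.004,0],[1,0,0,0.004,0],[1,0,0,0.004,0],[1,0,0,0.004,0],[1,0,0,0.004,0]],
  ],
)

```text
time_s: 4.87
tcp_pos: [0.4814, -0.264, 0.0388]
eef_rot: [180.0, -0.0, 1.3]
contact_force: [-0.8, -0.4, 2.1]
gripper_width: 0.0002
gripper_force: 1.2
```

Request:
play_rows(
  rows=[
    [[1,0,0,0.0005,0],[1,0,0,0.001,0],[1,0,0,0.001,0],[1,0,0,0.001,0],[1,0,0,0.001,0],[1,0,0,0.001,0],[1,0,0,0.001,0],[1,0,0,0.001,0]],
  ],
)

```text
time_s: 5.53
tcp_pos: [0.4815, -0.2641, 0.0383]
eef_rot: [180.0, -0.0, 1.3]
contact_force: [-1.8, -0.3, 5.1]
gripper_width: 0.0006
gripper_force: 2.6
```

Request:
play_rows(
  rows=[
    [[1,0,-0.003,0.0006,0],[1,0,-0.008,0.0006,0],[1,0,-0.015,0.0006,0],[1,0,-0.022,0.0006,0],[1,0,-0.029,0.0006,0],[1,0,-0.034,0.0006,0],[1,0,-0.036,0.0006,0],[1,0,-0.036,0.0006,0]],
  ],
)

```text
time_s: 6.2
tcp_pos: [0.4812, -0.2462, 0.039]
eef_rot: [180.0, -0.0, 1.4]
contact_force: [-3.0, -0.0, 14.5]
gripper_width: 0.0008
gripper_force: 7.6
```

Request:
play_rows(
  rows=[
    [[1,0,-0.003,-0.0006,0],[1,0,-0.008,-0.0008,0],[1,0,-0.014,-0.0008,0],[1,0,-0.02,-0.0008,0],[1,0,-0.025,-0.0008,0],[1,0,-0.029,-0.0008,0],[1,0,-0.029,-0.0008,0],[1,0,-0.029,-0.0008,0]],
  ],
)

```text
time_s: 6.87
tcp_pos: [0.4809, -0.2315, 0.039]
eef_rot: [180.0, -0.0, 1.4]
contact_force: [-2.6, 1.0, 11.4]
gripper_width: 0.0003
gripper_force: 5.8
```

Request:
play_rows(
  rows=[
    [[1,0,0,-0.01,0],[1,0,0,-0.04,0],[0,-0.02,0,-0.1,0],[0,-0.06,0,-0.18,0],[0,-0.08,0,-0.26,0],[0,-0.08,0,-0.32,0],[0,-0.08,0,-0.34,0],[0,-0.08,0,-0.34,0]],
  ],
)

```text
time_s: 7.53
tcp_pos: [0.4421, -0.2327, 0.2116]
eef_rot: [179.9, -0.4, 1.3]
contact_force: [0.3, -1.0, 0.0]
gripper_width: 0.035
gripper_force: 0.0
```

Run:
```python
from h import *
st=r.get_state(); print(st['tcp_pos'],st['eef_rot'],st['time_s'])
i=r.camera_info('wrist'); np.save('pics/w3i.npy',i,allow_pickle=True)
snap('wrist','w3',crop=(200,60,360,240),scale=3.3)
im=np.load('pics/w3.npy').astype(int)
for v in(120,145,170):
    p=im[v-4:v+5].mean(0); b=np.where(p[200:360,0]-p[200:360,2]>20)[0]+200; print(v,b.min(),b.max())
    print(' '.join(f"{c}:{int(p[c,0])}/{int(p[c,2])}" for c in range(b.min()-3,b.max()+5)))
```

```text
[ 0.44206182 -0.23265793  0.21158024] [179.94314089  -0.35100973   1.33643065] 7.5333
120 269 303
266:45/42 267:48/44 268:51/42 269:74/50 270:103/60 271:124/71 272:140/79 273:150/86 274:157/90 275:166/95 276:173/98 277:181/103 278:186/107 279:193/112 280:200/116 281:205/119 282:213/125 283:218/130 284:224/162 285:240/226 286:250/249 287:253/251 288:253/251 289:253/252 290:253/251 291:243/225 292:220/155 293:200/117 294:192/109 295:188/108 296:181/103 297:174/99 298:151/86 299:133/74 300:128/73 301:129/74 302:123/70 303:96/58 304:63/46 305:46/42 306:45/43 307:45/42
145 269 303
266:58/52 267:58/52 268:62/53 269:75/55 270:101/64 271:125/75 272:142/84 273:151/88 274:159/92 275:167/97 276:172/99 277:177/102 278:185/108 279:193/115 280:198/117 281:205/123 282:211/125 283:210/125 284:212/153 285:233/215 286:249/246 287:252/249 288:252/250 289:252/251 290:251/248 291:239/215 292:210/142 293:193/112 294:186/106 295:183/105 296:177/103 297:168/97 298:153/89 299:139/81 300:134/79 301:130/76 302:117/70 303:89/59 304:65/51 305:55/48 306:55/50 307:56/50
170 270 303
267:49/46 268:50/46 269:65/50 270:95/58 271:123/71 272:142/81 273:151/86 274:154/87 275:155/88 276:153/87 277:165/95 278:182/105 279:195/112 280:202/118 281:208/122 282:214/126 283:217/129 284:225/160 285:243/223 286:251/247 287:253/250 288:253/250 289:253/252 290:253/250 291:230/210 292:191/133 293:185/104 294:185/102 295:181/103 296:176/100 297:170/96 298:162/92 299:152/86 300:142/81 301:128/73 302:105/61 303:74/49 304:54/45 305:45/42 306:45/42 307:49/45
```

View pics/w3.png

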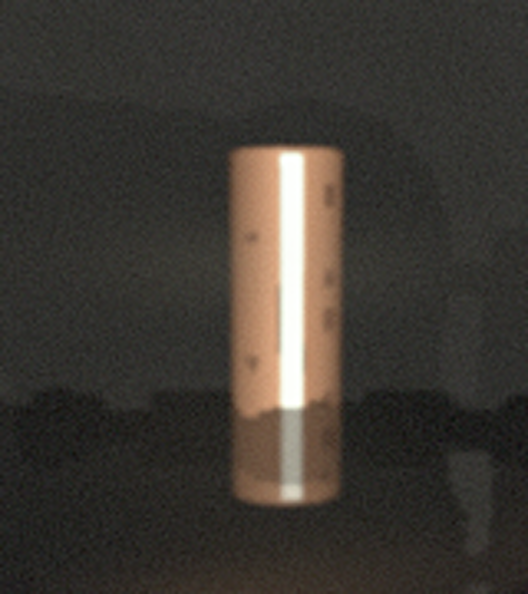

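The line is now nearly on top, at crop column 291 against a core centre of about 286. I'll work out what's left to roll.

Run:
```python
from h import *
i=np.load('pics/w3i.npy',allow_pickle=True).item()
for y in (-.234,-.236,-.238):
  for t in (0,4,8): print(y,t,look('w3',[.482,y,.021],1.4,t))
# ends: axis rows
im=np.load('pics/w3.npy').astype(int); p=im[:,278:283].mean(1); b=np.where(p[:,0]-p[:,2]>25)[0]; b=b[(b>80)&(b<230)]; print(b.min(),b.max())
print(unproj(i,287,b.min(),.036),unproj(i,287,b.max(),.036),unproj(i,287,b.min(),.021),unproj(i,287,b.max(),.021))
```

```text
-0.234 0 (np.float64(267.5110167205859), np.float64(301.14964431798774), [np.float64(281.49568001566115), np.float64(287.33384927630976)])
-0.234 4 (np.float64(267.5110167205859), np.float64(301.14964431798774), [np.float64(282.71965329465826), np.float64(288.53911907856576)])
-0.234 8 (np.float64(267.5110167205859), np.float64(301.14964431798774), [np.float64(283.95274864193465), np.float64(289.72069271258255)])
-0.236 0 (np.float64(269.38083717736924), np.float64(303.01868811736745), [np.float64(283.46025989536486), np.float64(289.298073671925)])
-0.236 4 (np.float64(269.38083717736924), np.float64(303.01868811736745), [np.float64(284.68514022670513), np.float64(290.5017735626757)])
-0.236 8 (np.float64(269.38083717736924), np.float64(303.01868811736745), [np.float64(285.9186199336202), np.float64(291.681273945442)])
-0.238 0 (np.float64(271.25012351165935), np.float64(304.88884694255165), [np.float64(285.4246899402271), np.float64(291.2620463797389)])
-0.238 4 (np.float64(271.25012351165935), np.float64(304.88884694255165), [np.float64(286.65045577734986), np.float64(292.46415577553466)])
-0.238 8 (np.float64(271.25012351165935), np.float64(304.88884694255165), [np.float64(287.88429821031707), np.float64(293.6415629571578)])
104 212
[ 0.53732662 -0.23517877  0.036     ] [ 0.42717867 -0.23816299  0.036     ] [ 0.5386241 -0.2353405  0.021    ] [ 0.42352591 -0.23845884  0.021     ]
```

Request:
play_rows(
  rows=[
    [[1,0.08,0.0095,0.08,0],[1,0.08,0.0095,0.16,0],[1,0.08,0.0095,0.22,0],[1,0.08,0.0095,0.27,0],[1,0.08,0.0095,0.3,0],[1,0.08,0.0095,0.32,0],[1,0.08,0.0095,0.335,0],[1,0.08,0.0095,0.335,0]],
  ],
)

```text
time_s: 8.25
tcp_pos: [0.4798, -0.2364, 0.0397]
eef_rot: [180.0, 0.2, 1.4]
contact_force: [0.3, 0.1, 0.2]
gripper_width: 0.0019
gripper_force: 0.0
```

Request:
play_rows(
  rows=[
    [[1,0,0,0.003,0],[1,0,0,0.006,0],[1,0,0,0.008,0],[1,0,0,0.009,0],[1,0,0,0.009,0],[1,0,0,0.009,0],[1,0,0,0.009,0],[1,0,0,0.009,0]],
  ],
)

```text
time_s: 8.92
tcp_pos: [0.481, -0.2371, 0.0389]
eef_rot: [179.9, -0.1, 1.4]
contact_force: [-7.6, -0.4, 23.8]
gripper_width: 0.0005
gripper_force: 12.1
```

Request:
play_rows(
  rows=[
    [[1,0,0,-0.0015,0],[1,0,0,-0.003,0],[1,0,-0.001,-0.003,0],[1,0,-0.003,-0.003,0],[1,0,-0.005,-0.003,0],[1,0,-0.0056,-0.003,0],[1,0,-0.0056,-0.003,0],[1,0,-0.0056,-0.003,0]],
  ],
)

```text
time_s: 9.58
tcp_pos: [0.481, -0.2337, 0.0391]
eef_rot: [180.0, -0.1, 1.4]
contact_force: [-4.2, 0.6, 10.6]
gripper_width: 0.0005
gripper_force: 5.5
```

Request:
play_rows(
  rows=[
    [[1,0,0,-0.01,0],[1,0,0,-0.04,0],[0,-0.02,0,-0.1,0],[0,-0.06,0,-0.18,0],[0,-0.08,0,-0.26,0],[0,-0.08,0,-0.32,0],[0,-0.08,0,-0.34,0],[0,-0.08,0,-0.34,0]],
  ],
)

```text
time_s: 10.25
tcp_pos: [0.4426, -0.2348, 0.2119]
eef_rot: [179.9, -0.5, 1.3]
contact_force: [1.1, 0.8, -1.2]
gripper_width: 0.0349
gripper_force: 0.0
```

Run:
```python
from h import *
st=r.get_state(); print(st['tcp_pos'],st['eef_rot'],st['time_s'])
i=r.camera_info('wrist'); np.save('pics/w4i.npy',i,allow_pickle=True)
snap('wrist','w4',crop=(200,60,360,240),scale=3.3)
im=np.load('pics/w4.npy').astype(float)
def cross(x,l): 
    k=np.where((x[:-1]-l)*(x[1:]-l)<=0)[0]; return [round(a+(l-x[a])/(x[a+1]-x[a]),2) for a in k]
for v in(115,130,145,160):
    p=im[v-4:v+5,255:320].mean(0); print(v,[c+255 for c in cross(p[:,0],92)],[c+255 for c in cross(p[:,2],185)])
for y in (-.234,-.236):
  for t in (0,4): print(y,t,look('w4',[.482,y,.021],1.4,t))
```

```text
[ 0.44260789 -0.23476013  0.21191069] [179.9123182   -0.45861669   1.34829258] 10.25
115 [np.float64(266.81), np.float64(300.4)] [np.float64(280.81), np.float64(287.93)]
130 [np.float64(266.85), np.float64(300.24)] [np.float64(280.9), np.float64(287.88)]
145 [np.float64(266.89), np.float64(300.11)] [np.float64(280.93), np.float64(287.68)]
160 [np.float64(267.06), np.float64(299.76)] [np.float64(280.92), np.float64(287.7)]
-0.234 0 (np.float64(265.4933317811716), np.float64(299.0758451435101), [np.float64(279.3604412250285), np.float64(285.1884954711074)])
-0.234 4 (np.float64(265.4933317811716), np.float64(299.0758451435101), [np.float64(280.58131804414813), np.float64(286.39317128720086)])
-0.236 0 (np.float64(267.36094463909825), np.float64(300.94193631304347), [np.float64(281.3216545147927), np.float64(287.14942896853063)])
-0.236 4 (np.float64(267.36094463909825), np.float64(300.94193631304347), [np.float64(282.54345123063183), np.float64(288.3525549778578)])
```

Request:
play_rows(
  rows=[
    [[0,0.077,0.004,0.08,0],[0,0.077,0.004,0.16,0],[0,0.077,0.004,0.22,0],[0,0.077,0.004,0.27,0],[0,0.077,0.004,0.29,0],[0,0.077,0.004,0.3,0],[0,0.077,0.004,0.3,0],[0,0.077,0.004,0.3,0]],
  ],
  squeeze=3,
)

```text
time_s: 10.97
tcp_pos: [0.48, -0.2357, 0.0587]
eef_rot: [180.0, -0.1, 1.3]
contact_force: [0.6, -0.2, 1.1]
gripper_width: 0.0864
gripper_force: 0.0
```

Request:
play_rows(
  rows=[
    [[0,0,0,0.04,0],[0,0,0,0.08,0],[0,0,0,0.1,0],[0,0,0,0.105,0],[0.3,0,0,0.108,0],[0.4,0,0,0.11,0],[0.5,0,0,0.11,0],[0.54,0,0,0.11,0]],
  ],
)

```text
time_s: 11.63
tcp_pos: [0.4799, -0.2356, 0.0036]
eef_rot: [180.0, -0.1, 1.3]
contact_force: [-0.5, -0.3, 0.7]
gripper_width: 0.0663
gripper_force: 0.0
```

Request:
play_rows(
  rows=[
    [[0.55,0,0,0,0],[0.555,0,0,0,0],[0.56,0,0,0,0],[0.565,0,0,0,0],[0.57,0,0,0,0],[0.57,0,0,0,0],[0.57,0,0,0,0],[0.57,0,0,0,0]],
  ],
)

```text
time_s: 12.3
tcp_pos: [0.4799, -0.2356, 0.0033]
eef_rot: [180.0, -0.1, 1.3]
contact_force: [0.1, 0.5, 5.5]
gripper_width: 0.0376
gripper_force: 3.0
```

Request:
play_rows(
  rows=[
    [[0.54,0,0,-0.002,0],[0.54,0,0,-0.006,0],[0.54,0,0,-0.007,0],[0.54,0,0,-0.007,0],[0.54,0,0,-0.007,0],[0.54,0,0,-0.007,0],[0.54,0,0,-0.007,0],[0.54,0,0,-0.007,0]],
  ],
)

```text
time_s: 12.97
tcp_pos: [0.4791, -0.2354, 0.0061]
eef_rot: [-180.0, 0.0, 1.3]
contact_force: [-0.1, -0.0, -0.6]
gripper_width: 0.0403
gripper_force: 0.0
```

Request:
play_rows(
  rows=[
    [[0.56,0,0,0,0],[0.57,0,0,0,0],[0.575,0,0,0,0],[0.58,0,0,0,0],[0.58,0,0,0,0],[0.58,0,0,0,0],[0.58,0,0,0,0],[0.58,0,0,0,0]],
  ],
)

```text
time_s: 13.63
tcp_pos: [0.4792, -0.2354, 0.0062]
eef_rot: [180.0, -0.0, 1.3]
contact_force: [-0.5, -0.4, -0.2]
gripper_width: 0.0368
gripper_force: 0.0
```

Request:
play_rows(
  rows=[
    [[0.7,0,0,0,0],[0.8,0,0,0,0],[1,0,0,0,0],[1,0,0,0,0],[1,0,0,0,0],[1,0,0,-0.01,0],[1,0,0,-0.03,0],[1,0,0,-0.06,0]],
  ],
  squeeze=45,
)

```text
time_s: 14.3
tcp_pos: [0.4779, -0.2353, 0.0359]
eef_rot: [-180.0, 0.2, 1.3]
contact_force: [0.3, 0.3, -2.1]
gripper_width: 0.0351
gripper_force: 45.0
```

Request:
play_rows(
  rows=[
    [[1,0,0,-0.04,0],[1,0,0,-0.09,0],[1,0,0,-0.15,0],[1,0,0,-0.2,0],[1,0,0,-0.24,0],[1,0,0,-0.26,0],[1,0,0,-0.26,0],[1,0,0,-0.26,0]],
  ],
)

```text
time_s: 14.97
tcp_pos: [0.4789, -0.2352, 0.1661]
eef_rot: [-180.0, -0.0, 1.3]
contact_force: [-0.1, 0.6, -3.8]
gripper_width: 0.035
gripper_force: 45.0
```

Run:
```python
from h import *
st=r.get_state(); print(st)
d=np.array([.1857,.9826]); o=np.array([.5225,.1648]); print(o-.014*d)
print(rows_to([*(o-.014*d),.16],79.3))
i=r.camera_info('wrist'); np.save('pics/w5i.npy',i,allow_pickle=True)
snap('wrist','w5',scale=1.4)
```

```text
{'time_s': 14.9667, 'joints': array([-5.11543632e+00,  1.00899548e+01, -2.20813818e+01, -3.38831274e-02,
       -5.78034172e+01,  9.64430884e+01]), 'qd': array([ 0.09043908,  1.6293385 , -1.47855904, -0.38405562,  0.37546467,
       -0.06356187]), 'joint_torque': array([ 2.28098145e-02, -4.42184830e+01,  2.88576114e+01,  6.98093757e+00,
       -5.49918332e-03, -7.76948291e-04]), 'tcp_pos': array([ 0.47885398, -0.23524362,  0.16611352]), 'eef_rot': array([-1.79974333e+02, -2.83007262e-02,  1.30959829e+00]), 'contact_force': array([-0.11655813,  0.63552126, -3.82696931]), 'moment': array([-0.00928571,  0.06387405,  0.00587716]), 'gripper_force': 44.99830663204193, 'gripper_width': 0.03499220509050279}
[0.5199002 0.1510436]
[ 0.0997 -0.7705  0.0122 -0.9075]
```

View pics/w5.png

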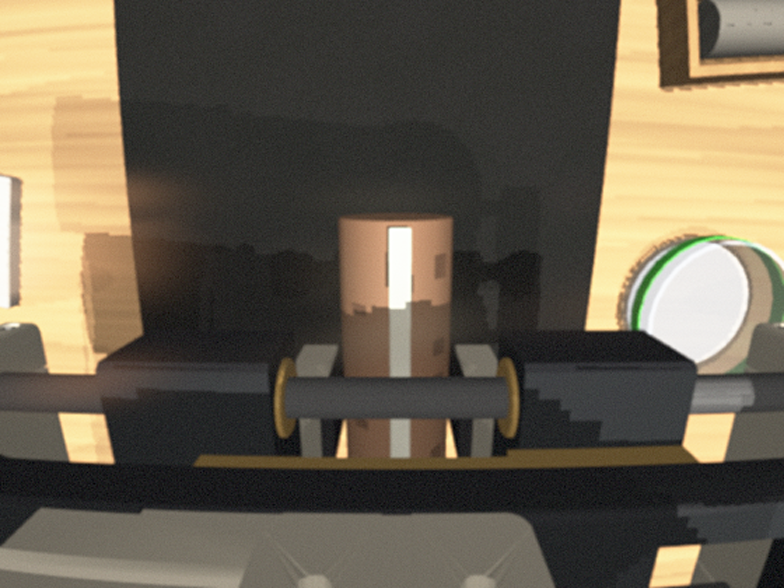

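The core is held. Its line is at (399,260) and the core spans columns 340–453, so the line is about 3° off top. I'll carry it over the cradle.

Request:
play_rows(
  rows=[
    [[1,0.01,-0.05,0,-0.06],[1,0.02,-0.13,0,-0.15],[1,0.03,-0.21,0,-0.24],[1,0.04,-0.29,0,-0.33],[1,0.05,-0.37,0,-0.42],[1,0.06,-0.45,0,-0.5],[1,0.07,-0.52,0,-0.58],[1,0.075,-0.57,0,-0.64]],
  ],
)

```text
time_s: 15.68
tcp_pos: [0.5094, 0.0529, 0.1645]
eef_rot: [-179.9, 0.1, 56.8]
contact_force: [1.0, -0.7, -2.5]
gripper_width: 0.0353
gripper_force: 45.0
```

Run:
```python
from h import *
d=np.array([.1857,.9826]); o=np.array([.5225,.1648]); 
print(rows_to([*(o-.014*d),.15],79.3),r.get_state()['joints'])
```

```text
[ 0.1758 -0.09    0.029  -0.2622] [ 2.79053790e+01  8.26551239e+00 -2.45971216e+01 -2.54874676e-02
 -5.72846052e+01  1.18873529e+02]
```

Request:
play_rows(
  rows=[
    [[1,0.05,-0.03,0,-0.07],[1,0.1,-0.06,0,-0.14],[1,0.14,-0.08,0,-0.2],[1,0.17,-0.09,0,-0.24],[1,0.176,-0.09,0,-0.258],[1,0.176,-0.09,0,-0.26],[1,0.176,-0.09,0,-0.26],[1,0.176,-0.09,0,-0.26]],
  ],
)

```text
time_s: 16.35
tcp_pos: [0.5208, 0.1475, 0.1654]
eef_rot: [-179.9, 0.1, 78.6]
contact_force: [0.2, 0.0, -3.0]
gripper_width: 0.0346
gripper_force: 45.0
```

Run:
```python
from h import *
d=np.array([.1857,.9826]); o=np.array([.5225,.1648]); 
st=r.get_state(); print(st['tcp_pos'],st['eef_rot'],rows_to([*(o-.014*d),.05],79.3))
i=r.camera_info('wrist'); np.save('pics/w6i.npy',i,allow_pickle=True)
snap('wrist','w6',scale=1.4)
```

```text
[0.52076645 0.14751226 0.16535478] [-1.79921545e+02  7.24032399e-02  7.85626034e+01] [ 0.0066 -0.0031  0.2307 -0.0086]
```

View pics/w6.png

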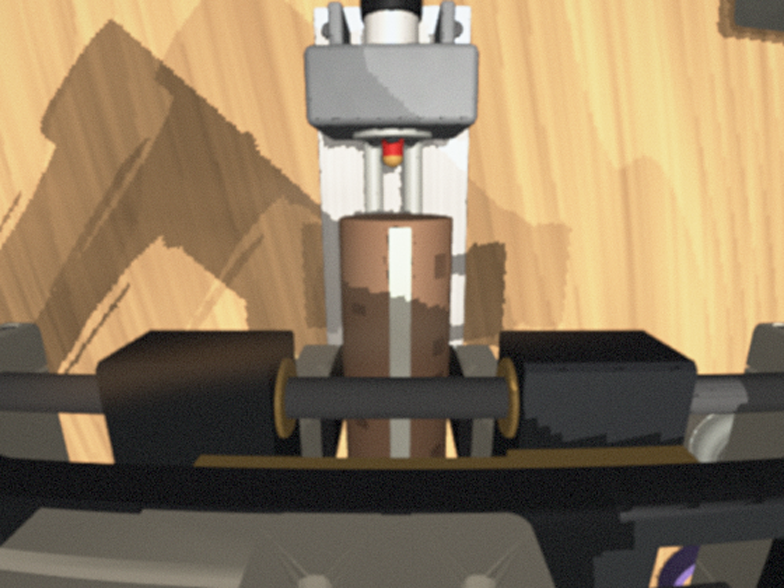

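The core is above the rods. The tip is at (392,162), with the rods at columns 375 and 412. I'll compute the lateral offset.

Run:
```python
from h import *
i=np.load('pics/w6i.npy',allow_pickle=True).item()
st=r.get_state(); y=np.radians(st['eef_rot'][2]); tx=np.array([np.cos(y),np.sin(y),0]); ty=np.array([np.sin(y),-np.cos(y),0])
f=lambda u,v,z:np.round([(unproj(i,u/1.4,v/1.4,z)-st['tcp_pos'])@tx*1e3,(unproj(i,u/1.4,v/1.4,z)-st['tcp_pos'])@ty*1e3],1)
for n,u,v,z in [('tip',392.5,166,.06),('rL',375,150,.045),('rR',412,150,.045),('rL2',374.5,205,.045),('rR2',412.5,205,.045),('blkL',306,110,.094),('blkR',477,110,.094),('pTL',315,10,.012),('pTR',470,10,.012),('pL',330,330,.012),('pR',464,330,.012)]: print(n,f(u,v,z))
# held core end and line in tool frame
print('core end',f(397,216,st['tcp_pos'][2]+.015+.018),'sil',f(341,225,st['tcp_pos'][2]+.015),f(452,225,st['tcp_pos'][2]+.015),'line',f(400,240,st['tcp_pos'][2]+.033),i['pose'][:3,3])
```

```text
tip [76.6 -2.1]
rL [ 86.4 -12.5]
rR [86.4  9.3]
rL2 [ 54.3 -13.1]
rR2 [54.3  9.9]
blkL [101.7 -43.3]
blkR [101.8  38.7]
pTL [175.  -51.3]
pTR [175.   46.4]
pL [-36.3 -47.9]
pR [-36.1  49.3]
core end [58.4  0.3] sil [ 54.3 -17.2] [54.4 17.5] line [51.8  1.1] [0.53430685 0.21316788 0.3230186 ]
```

Request:
play_rows(
  rows=[
    [[1,0.006,-0.0016,0.03,-0.01],[1,0.006,-0.0016,0.07,-0.01],[1,0.006,-0.0016,0.12,-0.01],[1,0.006,-0.0016,0.16,-0.01],[1,0.006,-0.0016,0.19,-0.01],[1,0.006,-0.0016,0.21,-0.01],[1,0.006,-0.0016,0.22,-0.01],[1,0.006,-0.0016,0.22,-0.01]],
  ],
)

```text
time_s: 17.07
tcp_pos: [0.5209, 0.1509, 0.0555]
eef_rot: [-179.9, 0.1, 79.5]
contact_force: [0.3, -0.4, -2.8]
gripper_width: 0.035
gripper_force: 45.0
```

Request:
play_rows(
  rows=[
    [[1,0,0,0.003,0],[1,0,0,0.006,0],[1,0,0,0.009,0],[1,0,0,0.011,0],[1,0,0,0.013,0],[1,0,0,0.014,0],[1,0,0,0.014,0],[1,0,0,0.014,0]],
  ],
)

```text
time_s: 17.73
tcp_pos: [0.5212, 0.1517, 0.0493]
eef_rot: [180.0, -0.0, 79.5]
contact_force: [0.4, 0.2, -2.6]
gripper_width: 0.035
gripper_force: 45.0
```

Request:
play_rows(
  rows=[
    [[1,0,0,0.002,0],[1,0,0,0.004,0],[1,0,0,0.006,0],[1,0,0,0.007,0],[1,0,0,0.007,0],[1,0,0,0.007,0],[1,0,0,0.007,0],[1,0,0,0.007,0]],
  ],
)

```text
time_s: 18.4
tcp_pos: [0.5212, 0.1516, 0.0458]
eef_rot: [180.0, -0.0, 79.5]
contact_force: [-2.0, 0.1, 0.8]
gripper_width: 0.0347
gripper_force: 45.0
```

The +x rod touches first, so I'll shift 0.7 mm toward -x and settle.

Request:
play_rows(
  rows=[
    [[1,0,-0.001,0,0],[1,0,-0.0015,0,0],[1,0,-0.0015,0.001,0],[1,0,-0.0015,0.0015,0],[1,0,-0.0015,0.0015,0],[1,0,-0.0015,0.0015,0],[1,0,-0.0015,0.0015,0],[1,0,-0.0015,0.0015,0]],
  ],
)

```text
time_s: 19.07
tcp_pos: [0.5205, 0.1518, 0.0454]
eef_rot: [180.0, -0.0, 79.5]
contact_force: [-3.6, -0.0, 5.9]
gripper_width: 0.0352
gripper_force: 45.0
```

Request:
play_rows(
  rows=[
    [[1,0,-0.0006,0,0],[1,0,-0.0012,0,0],[1,0,-0.0012,0,0],[1,0,-0.0012,0,0],[1,0,-0.0012,0,0],[1,0,-0.0012,0,0],[1,0,-0.0012,0,0],[1,0,-0.0012,0,0]],
  ],
)

```text
time_s: 19.73
tcp_pos: [0.5204, 0.1519, 0.0453]
eef_rot: [180.0, -0.0, 79.5]
contact_force: [-0.6, -2.0, 5.7]
gripper_width: 0.0348
gripper_force: 45.0
```

Request:
play_rows(
  rows=[
    [[1,0.003,0,0,0],[1,0.008,0,0,0],[1,0.013,0,0,0],[1,0.018,0,0,0],[1,0.022,0,0,0],[1,0.025,0,0,0],[1,0.026,0,0,0],[1,0.026,0,0,0]],
  ],
)

```text
time_s: 20.4
tcp_pos: [0.5224, 0.1639, 0.0452]
eef_rot: [180.0, 0.1, 79.5]
contact_force: [0.2, -5.7, 5.8]
gripper_width: 0.0347
gripper_force: 45.0
```

Request:
play_rows(
  rows=[
    [[1,0.002,0,0,0],[1,0.004,0,0,0],[1,0.006,0,0,0],[1,0.008,0,0,0],[1,0.01,0,0,0],[1,0.012,0,0,0],[1,0.012,0,0,0],[1,0.012,0,0,0]],
  ],
)

```text
time_s: 21.07
tcp_pos: [0.5232, 0.1687, 0.0452]
eef_rot: [-180.0, 0.1, 79.5]
contact_force: [2.2, -9.9, 7.6]
gripper_width: 0.0352
gripper_force: 45.0
```

Request:
play_rows(
  rows=[
    [[1,0.002,0.0003,0,0],[1,0.004,0.0005,0,0],[1,0.006,0.0005,0,0],[1,0.008,0.0005,0,0],[1,0.01,0.0005,0,0],[1,0.01,0.0005,0,0],[1,0.01,0.0005,0,0],[1,0.01,0.0005,0,0]],
  ],
)

```text
time_s: 21.73
tcp_pos: [0.524, 0.1728, 0.0452]
eef_rot: [-179.9, 0.2, 79.5]
contact_force: [1.5, -13.2, 9.3]
gripper_width: 0.0351
gripper_force: 45.0
```

Request:
play_rows(
  rows=[
    [[1,0.002,0.0002,0,0],[1,0.004,0.0003,0,0],[1,0.005,0.0003,0,0],[1,0.006,0.0003,0,0],[1,0.006,0.0003,0,0],[1,0.006,0.0003,0,0],[1,0.006,0.0003,0,0],[1,0.006,0.0003,0,0]],
  ],
)

```text
time_s: 22.4
tcp_pos: [0.5244, 0.175, 0.0451]
eef_rot: [-179.9, 0.3, 79.5]
contact_force: [1.1, -15.5, 10.2]
gripper_width: 0.0352
gripper_force: 45.0
```

Request:
play_rows(
  rows=[
    [[1,0.001,0.0002,0,0],[1,0.002,0.0002,0,0],[1,0.003,0.0002,0,0],[1,0.004,0.0002,0,0],[1,0.004,0.0002,0,0],[1,0.004,0.0002,0,0],[1,0.004,0.0002,0,0],[1,0.004,0.0002,0,0]],
  ],
  squeeze=60,
)

```text
time_s: 23.07
tcp_pos: [0.5247, 0.1766, 0.0451]
eef_rot: [-179.9, 0.3, 79.5]
contact_force: [0.7, -16.6, 11.0]
gripper_width: 0.0345
gripper_force: 60.0
```

Request:
play_rows(
  rows=[
    [[1,0.001,0,0,0],[1,0.002,0,0,0],[1,0.003,0,0,0],[1,0.003,0,0,0],[1,0.003,0,0,0],[1,0.003,0,0,0],[1,0.003,0,0,0],[1,0.003,0,0,0]],
  ],
)

```text
time_s: 23.73
tcp_pos: [0.5249, 0.1779, 0.0451]
eef_rot: [-179.9, 0.3, 79.5]
contact_force: [1.3, -17.9, 12.1]
gripper_width: 0.0347
gripper_force: 60.0
```

Request:
play_rows(
  rows=[
    [[1,0.001,0,0,0],[1,0.002,0,0,0],[1,0.003,0,0,0],[1,0.003,0,0,0],[1,0.003,0,0,0],[1,0.003,0,0,0],[1,0.003,0,0,0],[1,0.003,0,0,0]],
  ],
)

```text
time_s: 24.4
tcp_pos: [0.525, 0.1784, 0.0451]
eef_rot: [-179.9, 0.4, 79.5]
contact_force: [2.8, -21.4, 11.4]
gripper_width: 0.0354
gripper_force: 60.0
```

Run:
```python
from h import *
st=r.get_state(); print(st['tcp_pos'],st['contact_force'],st['moment'])
i=r.camera_info('wrist'); np.save('pics/w7i.npy',i,allow_pickle=True)
snap('wrist','w7',crop=(200,20,360,240),scale=2.7)
```

```text
[0.52496159 0.17844255 0.04511302] [  2.76085925 -21.37552414  11.40740279] [-7.65740542 -0.92903762 -0.16388953]
```

View pics/w7.png

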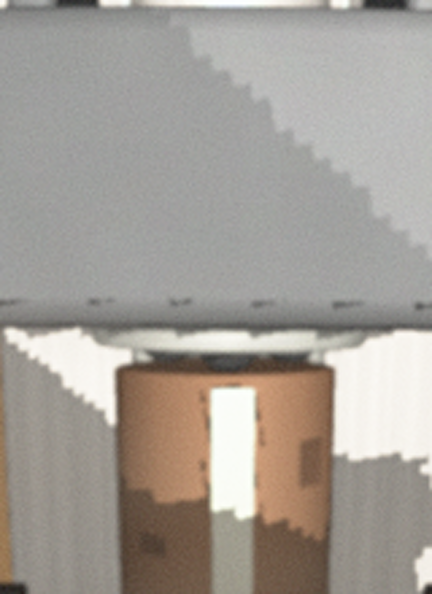

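The core's end is at the buttons, and the force is climbing steeply (3.5 N over 0.5 mm), so the stop has been reached. One small extra push to firm it up.

Request:
play_rows(
  rows=[
    [[1,0.001,0,0,0],[1,0.002,0,0,0],[1,0.0025,0,0,0],[1,0.0025,0,0,0],[1,0.0025,0,0,0],[1,0.0025,0,0,0],[1,0.0025,0,0,0],[1,0.0025,0,0,0]],
  ],
)

```text
time_s: 25.12
tcp_pos: [0.5249, 0.1786, 0.0451]
eef_rot: [-179.8, 0.5, 79.5]
contact_force: [3.7, -25.4, 12.9]
gripper_width: 0.0348
gripper_force: 60.0
```

Request:
play_rows(
  rows=[
    [[1,0.001,0,0,0],[1,0.0015,0,0,0],[1,0.0015,0,0,0],[1,0.0015,0,0,0],[1,0.0015,0,0,0],[1,0.0015,0,0,0],[1,0.0015,0,0,0],[1,0.0015,0,0,0]],
  ],
)

```text
time_s: 25.78
tcp_pos: [0.5249, 0.1786, 0.0451]
eef_rot: [-179.8, 0.6, 79.5]
contact_force: [4.5, -28.8, 14.6]
gripper_width: 0.0343
gripper_force: 60.0
```

Run:
```python
from h import *
st=r.get_state(); print(st['tcp_pos'],st['contact_force'],st['gripper_force'])
im=r.capture('wrist'); i=r.camera_info('wrist')
cr=im[20:240,200:360].astype(float); b=np.load('pics/w7.npy')[20:240,200:360].astype(float)
print(cv2.phaseCorrelate(b[:,:,0],cr[:,:,0]), cv2.phaseCorrelate(b[140:,40:130,0].copy(),cr[140:,40:130,0].copy()))
```

```text
[0.52488544 0.17861412 0.04505434] [  4.4652152  -28.77041981  14.6250684 ] 60.007376074790955
((0.1369320708284505, 1.048199267655221), 0.8273322104028519) ((0.11184457027489003, 0.6249262509716758), 0.5483248178194393)
```

The push is steady at about 29 N with no further travel, so the core is home and held. I'll hand in.

```bash
python3 -c "
from plant import r
print(r.close_job())"
```

```text
the job is handed in; nothing more can be done
None
```

I rolled the core line-up (about 3° off top), laid it in the cradle and pushed it onto the stop buttons. I handed it in after 25.8 s, still gripped at 60 N and pushed at a steady 29 N or so.

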